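# Pop the push-push hatch of a probe test fixture

### The job

Open the contact nest of the test fixture with the orange hatch, ready for the next spring probe: with the tip of the fingers press the ribbed black pad at the hatch's free edge right down to its stop and let go, so that the push-push latch releases and the hatch springs up by itself; one press does it, and once it has popped up do not push it down again. Then stay clear of it and watch for at least two seconds that it stays fully open; do not grip or lift the hatch, and leave the blue hatch and everything else on the bench as they are.

Things in the scene. Friction and masses are not known exactly. Their poses are not given: they have to be found in the camera images.
- orange_fixture: the test fixture, fixed to the bench: light-grey case 150 (x) x 110 (y) x 64 mm, aluminium deck, four terminals (tops at 80 mm) on its rear and an orange hatch over its front; origin under the case's centre, at bench height. +x points from the hatch's free (front) edge to its hinge, z up.
- orange_pad (a point): centre of the top of the ribbed black rubber pad (18 mm in x, 44 mm in y) on the orange hatch (80 mm in x, 66 mm in y, 15 mm deep), 12 mm inside its free edge. Moves and turns with the hatch; shut, it lies 56 mm in front of (-x) the fixture's origin, 86.5 mm above the bench, axes as the fixture's. Nothing stands above the hatch.
- orange_hinge (a point): middle of the orange hatch's hinge line, fixed on the case, 12 mm behind (+x) the fixture's origin and 80 mm above the bench; the line runs along the fixture's y. Pad to hinge: 68 mm.
- orange_hatch (a joint): angle of the orange hatch, rad: 0 latched shut, negative pressed in, down to a firm stop at -0.106 (7 mm at the pad); open it stays at 1.25. Push-push latch: pressed in past -0.08 (5.5 mm at the pad) and let go, a damped spring swings it up towards the fixture's +x in about 1 s; pressed under 4 mm, it stays latched; pushed shut again, it latches again. Pressing takes 3 to 4 N until the stop.
- blue_fixture: the other test fixture, fixed to the bench: light-grey case 150 (x) x 110 (y) x 64 mm, aluminium deck, four terminals (tops at 80 mm) on its rear and a blue hatch over its front; origin under the case's centre, at bench height. +x points from the hatch's free (front) edge to its hinge, z up. Left or right of the orange one.
- blue_hatch (a joint): angle of the blue hatch, same meaning; it is latched shut (0) and is to stay so
- tray: red plastic parts tray, 270 x 150 x 24 mm, lying on the bench with parts in it; origin at the centre of its underside
- probe_a: spring probe (steel and brass contact pin, 47 mm long, 9 mm thick) lying in the red tray; origin under its middle
- probe_b: a second such spring probe lying in the red tray; origin under its middle
- probe_c: a third such spring probe, lying on the bench between the fixtures, towards the robot; origin under its middle
- cutters: blue-handled flush cutters, about 170 mm long and 12 mm thick, lying in the red tray; origin under the middle of the handles
- bottle: white contact-cleaner bottle with red cap, 54 mm across, 125 mm tall, standing; origin at the centre of its underside
- gauge: brass setting gauge, a spool 32 mm across its foot and 58 mm tall, standing between the two fixtures; origin at the centre of its underside
- driver: yellow-handled screwdriver, 190 mm long, lying; origin at its underside
- bin: small blue open parts bin, 75 x 55 x 30 mm, standing behind the gauge; origin at the centre of its underside

How it is judged (in metres and radians):
On the way, in this order (a step that is already met when the one before it is completed fails the run):
1. the orange hatch is pressed in by the fingers, past the point where its latch lets go (value of joint orange_hatch below -0.06 rad and contact force between the fingers and orange_hatch above 0.3 N), for 0.02 s.
2. the hatch has sprung fully open and stays so for two seconds with the fingers clear of it (value of joint orange_hatch above 1.15 rad and not (contact force between the fingers and orange_hatch above 0.3 N)), for 2 s.
At the end, for the whole second after the job is handed in: the orange hatch stands open beyond 1.15 rad and at rest, the blue hatch is latched shut (within 0.03 rad), and every loose thing lies within 20 mm of where it was (value of joint orange_hatch above 1.15 rad and velocity of joint orange_hatch between -0.1 and 0.1 rad/s and value of joint blue_hatch between -0.03 and 0.03 rad and distance of each of tray, probe_a, probe_b, probe_c, cutters, bottle, gauge, driver, bin from where it was at the start of the episode below 0.02 m); the robot touches nothing.
It fails at once if the blue hatch is pressed or opened (value of joint blue_hatch below -0.03 rad or value of joint blue_hatch above 0.03 rad).
It fails at once if the raised hatch is gripped, lifted or levered (more than 6 N of finger force on it while open) (value of joint orange_hatch above 0.15 rad and contact force between the fingers and orange_hatch above 6 N).
It fails at once if the raised hatch is pushed back towards shut (value of joint orange_hatch above 0.15 rad and velocity of joint orange_hatch below -0.3 rad/s and contact force between the fingers and orange_hatch above 0.3 N).
It fails at once if a bystander is moved, lifted or knocked over (more than 20 mm) (distance of any of tray, probe_a, probe_b, probe_c, cutters, bottle, gauge, driver, bin from where it was at the start of the episode above 0.02 m).
It also fails if it takes over 32 s, if anything falls off the work surface, if the arm or the gripper's body presses on something with over 40 N, if the wrist force passes 120 N, or if a joint passes its speed limit or range.

### The arm

A 7-joint arm with a two-finger parallel gripper is mounted at the origin on the work surface. World frame = base frame: x ahead of the robot, y to its left, z up, the work surface at z = 0. Lengths are in mm, angles in rad, forces in N, time in s.
With the tool pointing down it reaches from about 350 to 900 mm from the base axis. Payload 19.9 kg.
Tool frame: the origin (TCP) lies midway between the tips of the shut fingers; the grasp point (between the pads) lies 19 mm behind it (ctrl.tcp_to_grasp is the distance from the TCP to the grasp point, in mm); z points along the fingers, x is the direction in which the jaws open and shut, and the axes are right-handed (so a half turn about z gives the same grasp; the last joint's range is limited). The gripper opens to 85 mm and grips with 20 to 120 N. Pads are 22 mm wide; open, the fingers measure 114 mm over their backs; the gripper's body (76 mm by 85 mm) begins 54 mm behind the grasp point. The pads swing forward as they close: fully open they stand 13 mm farther back than shut.
Start: joints at [-1.308, 0.417, -0.01, 1.614, 0.005, 1.111, -0.053], TCP at [186.957, 596.363, 231.26] pointing down, gripper open.
Joint ranges: [-2.81, 2.81], [-0.39, 2.02], [-1.27, 1.25], [0.06, 2.57], [-1.19, 4.33], [0.19, 2], [-2.82, 2.82]. Speed limits (rad/s): [1.89, 1.89, 2.39, 2.39, 3.01, 3.01, 3.01].

### API

Orientations are given as a unit quaternion [w, x, y, z].
In Python, from workcell import ctrl gives the robot as it stands.
- The arm moves only by the shell command python3 -m inch 'ROWS' [FORCE]. ROWS is JSON, a list of rows, each a list of 3 entries, a list of its own where there are three numbers: the shift along the tool's x, y, z in units of 50 mm (1.0 is 50 mm), then the turn, a rotation vector about the tool's x, y, z in units of 6 degrees (1.0 is 6 degrees), then the closure, from -1 (fully open) to 1 (shut). In form: [[[dx, dy, dz], [wx, wy, wz], grip], ...]. A call has 1 to 20 rows; each row is the pose to reach, as a shift and turn from the pose measured when the call began, along the tool's axes at that moment; what a row does not reach only later rows make up. A row lasts 1/8 s, in which the tool goes at most 62.5 mm and 10.7 degrees, less where a joint would pass 70% of its speed; a pose out of reach is approached as far as the arm can. A call with a gripper value outside its range is refused whole. The fingers move at their own pace and stop on an object; FORCE is the grip in N (left out, the last holds). Time passes only in rows, so rows that repeat a pose let the fingers close. It gives the time, the measured TCP pose, the force and the opening at its end, in the units of the state.
- ctrl.get_state(): the state, without advancing time (a new reading comes with each control period).
- ctrl.camera(name): name is "side" or "top"; returns (picture, depth): 480x640x3 uint8, red, green, blue; 480x640 float32, mm along the optical axis (not along the pixel's ray), 0 where there is no reading.
- ctrl.calibration(name): a dict with "vfov" (degrees; the focal length in pixels is half the picture's height over the tangent of half this angle, whatever the lens; pixels are square), "cx", "cy" (the principal point, pixels), "distortion" ([k1, k2, p1, p2, k3] as OpenCV has them; the pictures are not rectified), "T" (4x4, takes a point from camera to world coordinates). Camera axes: x right, y up, looking along -z (the intrinsics and any distortion apply to the point x, -y, -z); pixel columns grow to the right and rows downward; lengths in mm; the calibration is good to about 2 mm. A picture is of the moment at which its call begins. calibration takes no time and is no camera call.
- ctrl.finish_job(): hands the job in, once; it reports no verdict.
The state is a dict: "clock": time; "qpos": joint angles; "joint_vel": joint speeds; "effort": joint torques, N m; "tcp_pos": TCP position; "tcp_rot": TCP orientation; "wrist_force": force on the tool from outside, world axes, zero at the start; "torque": the same for the moment, N m; "grip_width": finger opening in mm.
Only numpy, scipy, OpenCV 4.12 (cv2) and the standard library are available. Lean on these libraries where they do the work, as an engineer would, in place of code of your own. Each camera call takes 0.05 s, during which the arm holds its last target.

## Working session

There is one attempt and no reset: what is moved stays moved. The work goes in short steps, Python scripts to look and compute and a shell command to move; the robot and the scene stay as the last step left them, time stands still between calls to the robot, and variables do not carry over. Pictures are saved under pics/ and viewed, and the job is handed in when it is done.

```bash
mkdir -p pics
cat > h.py <<'E'
from workcell import ctrl
import numpy as np, cv2, json
E
python3 - <<'E'
from h import *
for n in("top","side"):
    p,d=ctrl.camera(n); cv2.imwrite(f"pics/{n}0.png",p[:,:,::-1]); np.savez(f"{n}0.npz",p=p,d=d)
    c=ctrl.calibration(n); print(n,{k:(np.round(v,3).tolist()) for k,v in c.items()})
s=ctrl.get_state(); print({k:np.round(v,3).tolist() for k,v in s.items()})
E
```

```text
top {'vfov': 46.094, 'cx': 327.099, 'cy': 238.812, 'distortion': [-0.048, 0.0, 0.0, 0.0, 0.0], 'T': [[0.025, 0.999, -0.036, 464.249], [-1.0, 0.025, 0.012, 43.153], [0.013, 0.035, 0.999, 1474.742], [0.0, 0.0, 0.0, 1.0]]}
side {'vfov': 50.833, 'cx': 323.673, 'cy': 241.286, 'distortion': [-0.02, 0.0, 0.0, 0.0, 0.0], 'T': [[0.837, 0.395, -0.379, 28.156], [-0.547, 0.578, -0.606, -784.525], [-0.02, 0.714, 0.7, 987.344], [0.0, 0.0, 0.0, 1.0]]}
{'clock': 0.1, 'qpos': [-1.309, 0.418, -0.01, 1.614, 0.005, 1.111, -0.053], 'joint_vel': [0.001, -0.002, -0.001, -0.003, -0.001, -0.002, -0.002], 'effort': [0.003, -86.582, 0.68, -43.564, 0.019, 0.005, -0.0], 'tcp_pos': [186.856, 596.1, 230.74], 'tcp_rot': [0.0, 0.806, 0.592, -0.0], 'wrist_force': [0.896, 0.568, 0.119], 'torque': [-0.058, 0.003, -0.019], 'grip_width': 85.565}
```

View pics/top0.png

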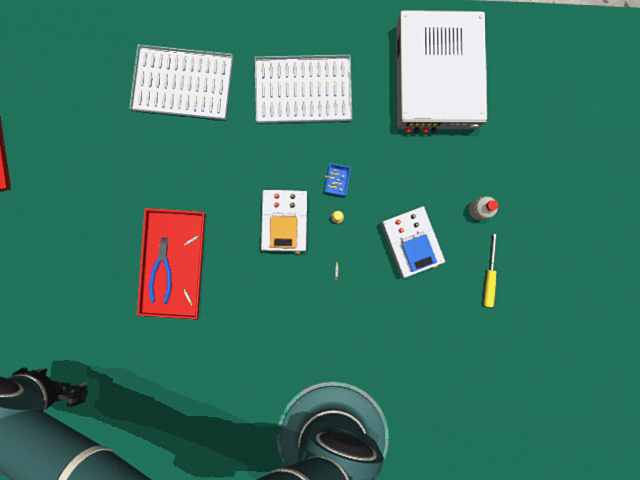

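View pics/side0.png

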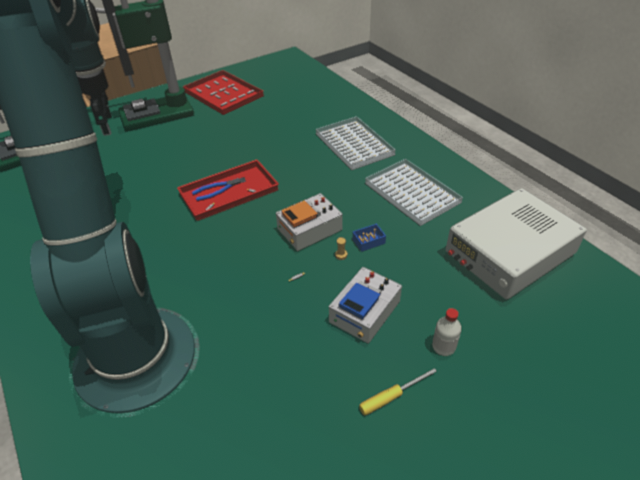

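The top view shows the orange hatch near (284,232), with its pad near (283,243) facing the robot. The blue fixture is to its right, near (411,242). In the side view the orange pad is near (297,216).

```bash
cat >> h.py <<'E'
def K(c):
    f=240/np.tan(np.radians(c["vfov"])/2); return np.array([[f,0,c["cx"]],[0,f,c["cy"]],[0,0,1.]])
def ray(n,uv):
    c=ctrl.calibration(n); T=np.array(c["T"]); q=cv2.undistortPoints(np.array([[uv]],float),K(c),np.array(c["distortion"]))[0,0]
    return T[:3,3],T[:3,:3]@np.array([q[0],-q[1],-1.])
def onz(n,uv,z):
    o,d=ray(n,uv); return o+d*(z-o[2])/d[2]
E
python3 - <<'E'
from h import *
from scipy import ndimage
R={}
for n,(u0,u1,v0,v1) in {"top":(255,315,185,260),"side":(275,345,190,250)}.items():
    z=np.load(n+"0.npz"); p=z["p"];d=z["d"]
    hsv=cv2.cvtColor(p,cv2.COLOR_RGB2HSV)
    box=np.zeros(p.shape[:2],bool); box[v0:v1,u0:u1]=1
    org=cv2.inRange(hsv,(8,130,90),(25,255,255)).astype(bool)&box
    lab,k=ndimage.label(org); 
    for i in range(1,k+1):
        ys,xs=np.where(lab==i)
        if len(xs)>30: print(n,"org",len(xs),xs.mean(),ys.mean(),xs.min(),xs.max(),ys.min(),ys.max(),cv2.minAreaRect(np.c_[xs,ys].astype(np.float32)))
    i=1+np.argmax([ (lab==i).sum() for i in range(1,k+1)])
    ys,xs=np.where(lab==i); hull=cv2.convexHull(np.c_[xs,ys].astype(np.int32)); m=np.zeros(p.shape[:2],np.uint8); cv2.fillConvexPoly(m,hull,1)
    dark=(hsv[:,:,2]<75)&(m>0)
    lab,k=ndimage.label(dark); i=1+np.argmax([ (lab==i).sum() for i in range(1,k+1)]); ys,xs=np.where(lab==i)
    r=cv2.minAreaRect(np.c_[xs,ys].astype(np.float32)); print(n,"pad",len(xs),xs.mean(),ys.mean(),r, np.median(d[ys,xs]))
    R[n]=(xs.mean(),ys.mean()); print(onz(n,R[n],86.5))
    print([onz(n,q,86.5)[:2].round(1).tolist() for q in cv2.boxPoints(r)])
    cv2.imwrite(f"pics/{n}_crop.png",cv2.resize(p[v0:v1,u0:u1,::-1],None,fx=8,fy=8,interpolation=0))
    ob=np.where(m>0); rr=cv2.minAreaRect(np.c_[ob[1],ob[0]].astype(np.float32)); print("hatch",[onz(n,q,84)[:2].round(1).tolist() for q in cv2.boxPoints(rr)])
o1,d1=ray("top",R["top"]);o2,d2=ray("side",R["side"])
t=np.linalg.lstsq(np.c_[d1,-d2],o2-o1,rcond=None)[0]; print("tri",o1+t[0]*d1,o2+t[1]*d2)
E
```

```text
top org 678 283.05162241887905 229.86430678466076 270 296 217 246 ((283.0, 231.5), (29.0, 26.0), 90.0)
top pad 86 282.2906976744186 241.86046511627907 ((282.51104736328125, 241.8341064453125), (15.365888595581055, 5.3215203285217285), 3.8140745162963867) 1388.6694
[503.36402337 136.13027665  86.5       ]
[[497.7, 154.7], [510.8, 154.2], [509.2, 116.4], [496.1, 117.0]]
hatch [[564.0, 168.3], [565.7, 104.2], [494.1, 102.3], [492.5, 166.3]]
side org 464 299.8771551724138 212.9719827586207 282 316 201 226 ((299.362060546875, 213.1551971435547), (19.869400024414062, 31.01112174987793), 68.19859313964844)
side pad 45 290.8 214.42222222222222 ((290.5000305175781, 214.50003051757812), (11.31370735168457, 4.242640495300293), 45.0) 1366.424
[498.83190956 131.81617988  86.5       ]
[[490.9, 149.3], [503.9, 155.5], [505.1, 114.9], [492.3, 109.1]]
hatch [[487.8, 166.4], [579.2, 169.2], [555.9, 87.8], [468.7, 87.1]]
tri [503.52007953 136.50122419  80.96136327] [501.71948202 137.43789124  80.97336261]
```

View pics/top_crop.png

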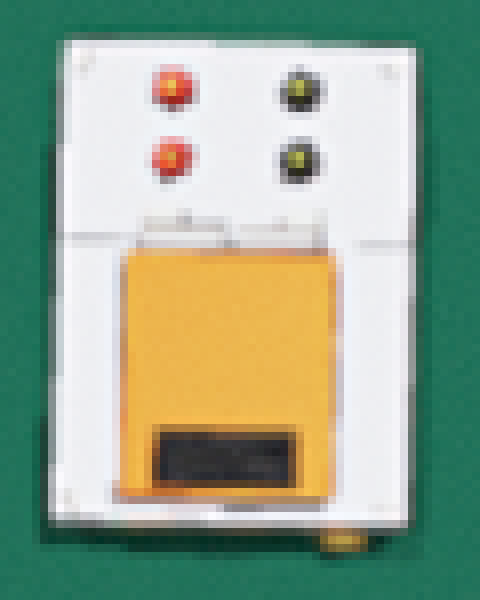

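View pics/side_crop.png

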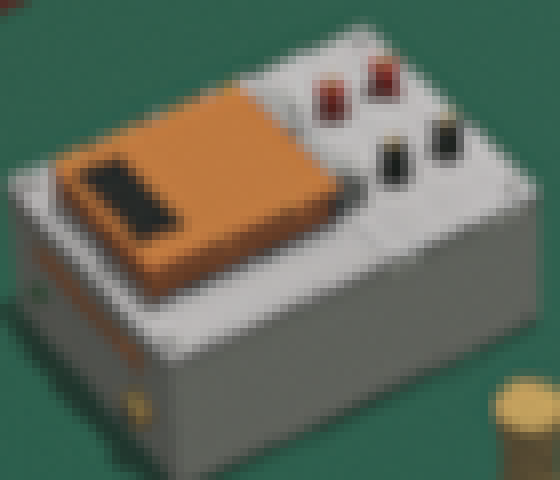

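Both views put the pad at about (503, 135.5), and the size and reach agree with that. The fixture's yaw is about -1.5°. Next I'll work out the move to a point above it.

```bash
cat >> h.py <<'E'
from scipy.spatial.transform import Rotation as Ro
def shift(tgt):
    s=ctrl.get_state(); w,x,y,z=s["tcp_rot"]; r=Ro.from_quat([x,y,z,w])
    print("tcp",np.round(s["tcp_pos"],1),"F",np.round(s["wrist_force"],2),"w",round(s["grip_width"],1),"t",s["clock"])
    print("toolx",r.as_matrix()[:,0].round(3),"toolz",r.as_matrix()[:,2].round(3))
    print("units",np.round(r.inv().apply(np.array(tgt)-s["tcp_pos"])/50,3))
E
python3 -c "
from h import *
shift([502,135.5,135]); shift([344,366,190])"
```

```text
tcp [186.9 596.1 230.7] F [0.9  0.57 0.12] w 85.6 t 0.1
toolx [ 0.299  0.954 -0.001] toolz [-0.    -0.001 -1.   ]
units [-6.903  8.769  1.923]
tcp [186.9 596.1 230.7] F [0.9  0.57 0.12] w 85.6 t 0.1
toolx [ 0.299  0.954 -0.001] toolz [-0.    -0.001 -1.   ]
units [-3.451  4.375  0.819]
```

```bash
python3 -m inch '[[[-1.0,1.3,0.2],[0,0,-0.5],1],[[-2.0,2.5,0.4],[0,0,-1],1],[[-3.0,3.8,0.7],[0,0,-1.5],1],[[-4.0,5.1,0.9],[0,0,-2],1],[[-5.0,6.4,1.2],[0,0,-2.4],1],[[-6.0,7.6,1.5],[0,0,-2.7],1],[[-6.9,8.77,1.9],[0,0,-2.7],1],[[-6.9,8.77,1.9],[0,0,-2.7],1],[[-6.9,8.77,1.9],[0,0,-2.7],1],[[-6.9,8.77,1.9],[0,0,-2.7],1],[[-6.9,8.77,1.9],[0,0,-2.7],1],[[-6.9,8.77,1.9],[0,0,-2.7],1]]' 40
python3 - <<'E'
from h import *
shift([502,135.5,100])
for n,(u0,u1,v0,v1) in {"top":(225,345,175,265),"side":(240,360,150,240)}.items():
    p,d=ctrl.camera(n); cv2.imwrite(f"pics/{n}1.png",cv2.resize(p[v0:v1,u0:u1,::-1],None,fx=6,fy=6))
E
```

```text
clock: 1.6
tcp_pos: [501.6, 136.9, 136.3]
tcp_rot: [0.0, 0.714, 0.7, -0.0]
wrist_force: [-0.5, 0.2, -0.8]
grip_width: 0.3
tcp [501.6 136.9 136.3] F [-0.48  0.19 -0.78] w 0.3 t 1.6
toolx [ 0.019  1.    -0.001] toolz [-0.    -0.001 -1.   ]
units [-0.028  0.01   0.726]
```

View pics/side1.png

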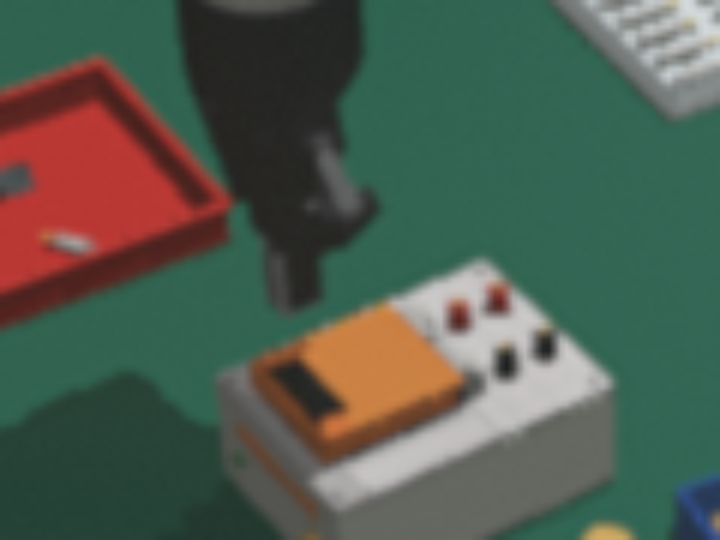

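View pics/top1.png

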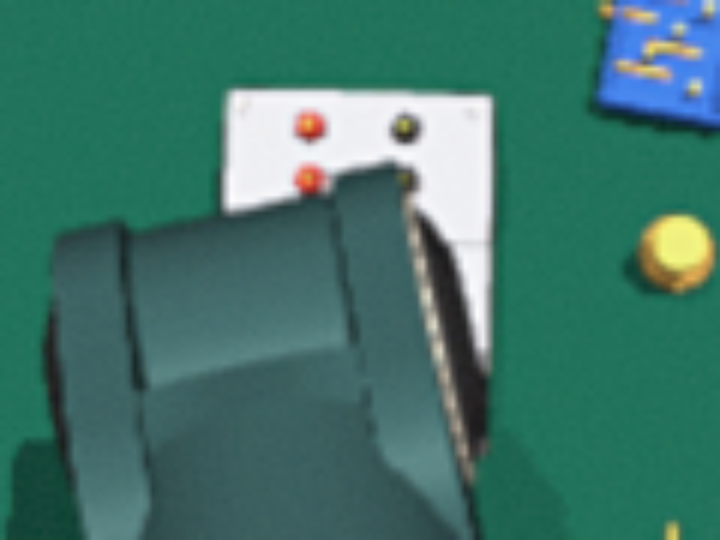

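The closed fingertips show at side pixel (289,200), above the pad at (291,214). I'll check that against the reported TCP.

```bash
python3 -c "
from h import *
print(onz('side',(289,200.3),136.3), onz('side',(290.9,214.1),86.5), onz('top',(282.75,241.75),86.5))
shift([501.5,135.5,90])"
```

```text
[497.43670147 132.3263996  136.3       ] [499.72397514 132.79867982  86.5       ] [503.6643587  135.00847652  86.5       ]
tcp [501.7 136.8 136.4] F [ 0.23 -0.13 -0.33] w -0.1 t 1.7
toolx [ 0.019  1.    -0.001] toolz [-0.    -0.001 -1.   ]
units [-0.026 -0.003  0.928]
```

```bash
python3 -m inch '[[[-0.02,0.03,0.4],[0,0,0],1],[[-0.02,0.03,0.75],[0,0,0],1],[[-0.02,0.03,0.93],[0,0,0],1],[[-0.02,0.03,1.0],[0,0,0],1],[[-0.02,0.03,1.04],[0,0,0],1],[[-0.02,0.03,1.06],[0,0,0],1],[[-0.02,0.03,1.06],[0,0,0],1]]'
python3 -c "
from h import *
shift([503,135.5,78])"
```

```text
clock: 2.58
tcp_pos: [503.2, 135.8, 83.6]
tcp_rot: [0.0, 0.714, 0.7, -0.0]
wrist_force: [-2.9, -0.1, 3.1]
grip_width: 0.1
tcp [503.2 135.8  83.6] F [-2.87 -0.06  3.07] w 0.1 t 2.575
toolx [ 0.019  1.    -0.   ] toolz [ 0. -0. -1.]
units [-0.007 -0.004  0.113]
```

Contact, at about 3 N. Now I'll press gently to the stop.

```bash
python3 -m inch '[[[0,0,0.04],[0,0,0],1],[[0,0,0.08],[0,0,0],1],[[0,0,0.11],[0,0,0],1],[[0,0,0.11],[0,0,0],1]]'
python3 -c "
from h import *
shift([503,135.5,77])"
```

```text
clock: 3.08
tcp_pos: [503.5, 136.0, 79.3]
tcp_rot: [0.0, 0.714, 0.7, 0.0]
wrist_force: [-13.4, -2.1, 33.3]
grip_width: 0.4
tcp [503.5 136.   79.3] F [-13.4   -2.15  33.31] w 0.4 t 3.075
toolx [0.019 1.    0.   ] toolz [ 0.001  0.    -1.   ]
units [-0.009 -0.009  0.046]
```

At the stop: 33 N, z 79.3. I'll release by going up, then back towards the robot (-x, which is tool -y).

```bash
python3 -m inch '[[[0,0,-0.8],[0,0,0],1],[[0,-0.8,-1.8],[0,0,0],1],[[0,-1.8,-2.6],[0,0,0],1],[[0,-2.6,-3.0],[0,0,0],1],[[0,-2.6,-3.0],[0,0,0],1],[[0,-2.6,-3.0],[0,0,0],1],[[0,-2.6,-3.0],[0,0,0],1],[[0,-2.6,-3.0],[0,0,0],1],[[0,-2.6,-3.0],[0,0,0],1],[[0,-2.6,-3.0],[0,0,0],1],[[0,-2.6,-3.0],[0,0,0],1],[[0,-2.6,-3.0],[0,0,0],1]]'
python3 - <<'E'
from h import *
for n,(u0,u1,v0,v1) in {"top":(225,345,175,265),"side":(240,360,150,240)}.items():
    p,d=ctrl.camera(n); cv2.imwrite(f"pics/{n}2.png",cv2.resize(p[v0:v1,u0:u1,::-1],None,fx=6,fy=6))
E
```

```text
clock: 4.58
tcp_pos: [373.4, 138.4, 229.3]
tcp_rot: [0.0, 0.714, 0.7, 0.0]
wrist_force: [-0.2, 0.3, 0.7]
grip_width: 0.4
```

View pics/side2.png

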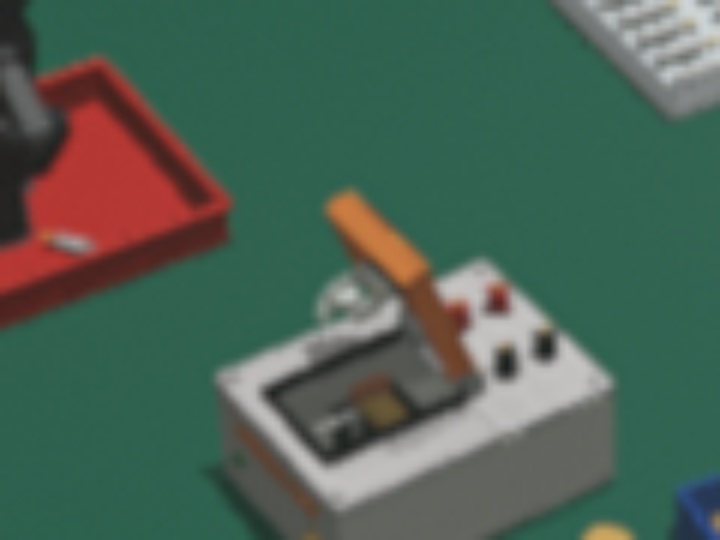

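The hatch is up, with its free edge at crop (345,195) and the nest exposed. Now I'll wait at least 2.5 s, staying clear, and check again.

```bash
python3 -m inch '[[[0,0,0],[0,0,0],1],[[0,0,0],[0,0,0],1],[[0,0,0],[0,0,0],1],[[0,0,0],[0,0,0],1],[[0,0,0],[0,0,0],1],[[0,0,0],[0,0,0],1],[[0,0,0],[0,0,0],1],[[0,0,0],[0,0,0],1],[[0,0,0],[0,0,0],1],[[0,0,0],[0,0,0],1],[[0,0,0],[0,0,0],1],[[0,0,0],[0,0,0],1],[[0,0,0],[0,0,0],1],[[0,0,0],[0,0,0],1],[[0,0,0],[0,0,0],1],[[0,0,0],[0,0,0],1],[[0,0,0],[0,0,0],1],[[0,0,0],[0,0,0],1],[[0,0,0],[0,0,0],1],[[0,0,0],[0,0,0],1]]'
python3 -m inch '[[[0,0,0],[0,0,0],1],[[0,0,0],[0,0,0],1],[[0,0,0],[0,0,0],1],[[0,0,0],[0,0,0],1],[[0,0,0],[0,0,0],1],[[0,0,0],[0,0,0],1],[[0,0,0],[0,0,0],1],[[0,0,0],[0,0,0],1]]'
python3 - <<'E'
from h import *
for n,(u0,u1,v0,v1) in {"side":(240,360,150,240)}.items():
    p,d=ctrl.camera(n); cv2.imwrite(f"pics/{n}3.png",p[:,:,::-1])
    a=cv2.resize(p[v0:v1,u0:u1,::-1],None,fx=6,fy=6); b=cv2.imread("pics/side2.png"); print("diff",np.abs(a.astype(int)-b)[:,200:].max())
    h0=np.load("side0.npz")["p"]; df=np.abs(p.astype(int)-h0).max(2)>60; df[:, :275]=0; ys,xs=np.where(df); print(len(xs),xs.min(),xs.max(),ys.min(),ys.max())
# hatch edge: free outer edge top (crop 345,195 -> px): intersect with plane y=136+33 side
o,d=ray("side",(240+328/6-.5,150+205/6-.5)); print(o+d*(136+33-o[1])/d[1])
o,d=ray("side",(240+428/6-.5,150+272/6-.5)); print(o+d*(136-33-o[1])/d[1])
E
```

```text
clock: 7.18
tcp_pos: [373.4, 138.4, 229.3]
tcp_rot: [0.0, 0.714, 0.7, 0.0]
wrist_force: [-1.1, 0.2, -0.3]
grip_width: 0.2
clock: 8.18
tcp_pos: [373.4, 138.4, 229.3]
tcp_rot: [0.0, 0.714, 0.7, 0.0]
wrist_force: [0.7, -0.0, 0.1]
grip_width: -0.1
diff 3
678 281 318 182 228
[536.11458579 169.         150.79403183]
[547.55866637 103.         151.26066138]
```

View pics/side3.png

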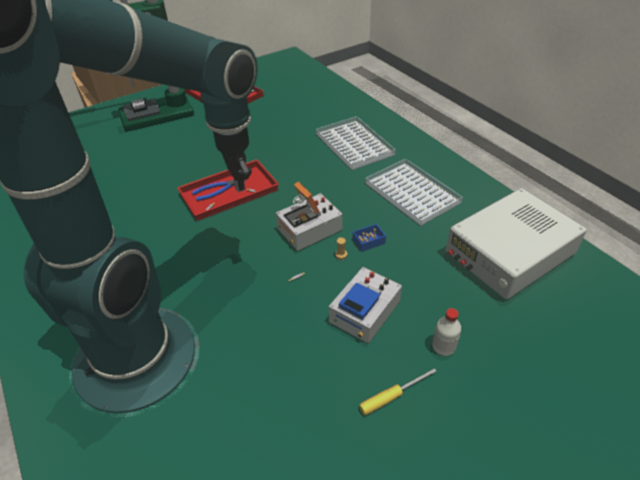

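The hatch hasn't moved in over 3.5 s. Its free edge is at a height of about 151 mm, and 1.25 rad would put it at about 156 mm. Beyond the arm, only the orange hatch has changed since the start. I'm handing the job in.

```bash
python3 -c "
from h import *
print(ctrl.finish_job())"
```

```text
the job is handed in; nothing more can be done
None
```

The orange hatch is open and the job is handed in at about 8.2 s; no verdict was reported. I pressed its pad once with the closed fingertips, down to the stop (TCP at z = 79.3 mm, 33 N). Then I let go, backed off up and towards the robot, and the hatch sprang up by itself.

**Last checks**
- **Stays open:** two side pictures 3.6 s apart show no change around the hatch. The fingers were clear of it all that time, and the wrist force was near zero.
- **Opening angle:** I could only judge this from the pictures. The free edge measured about 151 mm high, against about 156 mm expected at 1.25 rad.
- **Everything else:** in the side view, everything in the compared part of the picture, the blue hatch included, looks as it did at the start. That comparison left out the strip with the red tray; I checked the tray only by eye, and it looked in place.

**Disagreements**
- **Pad position:** the two cameras differed by about 4 mm in where they put the pad. The side camera showed the same offset on the fingertips, so I went by the top view.
- **Pad height:** combining the two views put the pad about 5 mm too low, so I used the given height. The force I felt at contact agreed with it.

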